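Unfold the leg of a counter sign and stand the sign up

ROBOT

A 6-joint arm with a two-finger parallel gripper is mounted at the origin on a cart in front of the work surface, level with it; the furniture and walls round the work are solid. World frame = base frame: x ahead of the robot, y to its left, z up, the work surface at z = 0. Lengths are in mm, angles in rad, forces in N, time in s.
With the tool pointing down it reaches from about 300 to 825 mm from the base axis. Payload 5.4 kg.
Tool frame: the origin (TCP) lies where the fingers leave the gripper's body, on its centre line; the fingertips stand 88 mm ahead of it and the grasp point (between the pads) lies 69 mm ahead of it; y points along the fingers, z is the direction in which the jaws open and shut, and the axes are right-handed (so a half turn about y gives the same grasp; the last joint's range is limited). The gripper opens to 92 mm and grips with 3 to 60 N. Pads are 20 mm wide; open, the fingers measure 128 mm over their backs; the gripper's body (75 mm by 189 mm) begins 69 mm behind the grasp point.
Start: joints at [-1.47, 0.158, 1.597, -0, 1.386, -0.21], TCP at [175.823, -547.442, 302.701] pointing down, gripper open.
Joint ranges: [-2.91, 2.91], [-0.94, 2.29], [0.18, 2.7], [-1.29, 4.43], [0.17, 2.64], [-3, 3]. Speed limits (rad/s): [2.57, 2.57, 3.14, 3.14, 3.14, 3.14].

INTERFACE

Orientations are given as a rotation vector (axis times angle).
In Python, from cell import robot gives the robot as it stands.
- The arm moves only by the shell command python3 -m pendant 'ROWS'. ROWS is JSON, a list of rows, each a list of 3 entries, a list of its own where there are three numbers: the gripper command: -1 is fully open, 1 is shut, values between are in proportion, then the shift along the tool's x, y, z in cm, then the turn, a rotation vector about the tool's x, y, z in rad. A call has 1 to 20 rows; each row shifts and turns the commanded pose from where the row before left it, along the tool's axes as they then stand; what a row does not reach is not made up. A row lasts 1/8 s, in which the tool goes at most 62.5 mm and 10.7 degrees, less where a joint would pass 70% of its speed; a pose out of reach is approached as far as the arm can. A call with a gripper value outside its range is refused whole. The fingers move at their own pace and stop on an object; the grip force is fixed at half the most. Time passes only in rows, so rows that do not move let the fingers close. It gives the time, the measured TCP pose, the force and the opening at its end, in the units of the state.
- robot.get_state(): the state, without advancing time (a new reading comes with each control period).
- robot.get_image(name): name is "scene" or "top"; returns a dict with "pixels" (480x640x3 uint8, red, green, blue), "fovy" (degrees; the focal length in pixels is half the picture's height over the tangent of half this angle, whatever the lens; pixels are square), "cx", "cy" (the principal point, pixels), "distortion" ([k1, k2, p1, p2, k3] as OpenCV has them; the pictures are not rectified), "view" (4x4, takes a point from world to camera coordinates). Camera axes: x right, y up, looking along -z (the intrinsics and any distortion apply to the point x, -y, -z); pixel columns grow to the right and rows downward; lengths in mm; the calibration is good to about 2 mm. A picture is of the moment at which its call begins. There is no depth.
- robot.finish_job(): hands the job in, once; it reports no verdict.
The state is a dict: "t": time; "q": joint angles; "dq": joint speeds; "tau": joint torques, N m; "ee_pos": TCP position; "eef_rot": TCP orientation; "contact_force": force on the tool from outside, world axes, zero at the start; "ft_torque": the same for the moment, N m; "grip_width": finger opening in mm.
Only numpy, scipy, OpenCV 4.12 (cv2) and the standard library are available. Lean on these libraries where they do the work, as an engineer would, in place of code of your own. Each camera call takes 0.05 s, during which the arm holds its last target. There are 200 camera calls.

TASK

The little framed sign lies on its face with the tongs left across its back. Lay the tongs flat on the deck, off the sign; then, with the sign still lying there, unfold its leg all the way; then stand the sign up where it lies, leaning back on the open leg. Do not shift or knock over the jars, the goat's cheese drum and the price stand near it.

Things in the scene. Friction and masses are not known exactly. Their poses are not given: they have to be found in the camera images.
- sign: counter sign in a dark wooden frame, slate face with a chalk drawing, hollow back, 0.4 kg; lies face down at first. 130 mm from top to bottom edge, 130 wide, 24 deep. Origin: middle of the face side (deck height while lying). +x towards its bottom edge (x = 65 mm; top edge -65), z out of its back (up while lying), y along its width. Stood up, it leans back 0.4 rad on its leg
- loop_bar (a point): middle of the crossbar of the brass carrying loop fixed on the sign's top rail: round bar 8 mm thick along the sign's y, straight for 52 mm; in the sign's frame x = -79, z = 52 mm (14 mm beyond the top edge, 28 mm above the frame's back). The loop's legs run to the top rail at y = +-36 mm; it is open under and behind the bar
- heel (a point): where to press: top of the ribbed short end (heel, 34 mm wide, 24 long) of the sign's aluminium leg, 20 mm from the hinge towards the sign's top edge, level with the frame's back (24 mm up) while folded. Between the heel's end and the 12 mm wide top rail are 18 mm of free hollow; the slate's back is 5 mm above the face side
- leg_tip (a point): rubber-shod free end of the leg, half-way through its thickness, 72 mm from the hinge; folded, it lies in the 44 mm wide notch of the bottom rail; leg 26 mm wide, 6 thick
- leg (a joint): angle of the sign's rocker leg (rad): 0 folded flush with the frame's back, 0.57 open at its stop. Hinge along the sign's y at x = -11, z = 21 mm. Pressing the heel down about 10 mm, until it stops near the slate, rocks the leg fully open (4 to 8 N); the hinge is stiff and stays where it is left
- tongs_mid (a point): centre, half-way up, of steel serving tongs (rigid, closed shape open at one end): 217 mm long along their y, 46 mm wide over both arms along their x, 22 mm high, 0.11 kg. They start lying across the back of the sign, on its frame and on the folded leg
- tongs: the same tongs; origin in the middle of their underside, z up. The deck begins at x = 0.43; to the left of the sign its front strip, x 0.44 to 0.51, y 0.29 to 0.53, is free for them. Fixed round the work: cheese wheels, 35 mm high, at y below -0.01; a wire slicer, up to 0.15 high, at x over 0.61, y 0.235 to 0.50
- bottom_edge (a point): middle of the sign's bottom edge, half-way through its depth (sign's x = 65, z = 12 mm). The sign turns over this edge when its loop is lifted; raised to about 75 degrees, with the leg open, it goes over by itself on to the leg
- honey_jar_mid (a point): glass jar of amber honey with a grey lid, 71 mm wide, 110 mm tall (not the one at the back wall); stands near the sign and is not to be disturbed; point on its axis, half-way up
- jam_jar_mid (a point): glass jar of red jam with a white lid, 76 mm wide, 112 mm tall (not the one at the back wall); stands near the sign and is not to be disturbed; point on its axis, half-way up
- crottin_3_mid (a point): small drum-shaped white goat's cheese, 64 mm wide, 72 mm tall; stands near the sign and is not to be disturbed; point on its axis, half-way up
- price_stand_0_mid (a point): price stand: round foot 42 mm wide, thin stem, black card 75 mm wide (along y) and 2 mm thick, 106 mm tall in all; stands near the sign and is not to be disturbed; point on its axis, half-way up

How it is judged (in metres and radians):
On the way, in this order (a step that is already met when the one before it is completed fails the run):
1. the tongs lie flat on the deck, off the sign, the sign's leg still folded (height (world z) of tongs_mid between 0 and 0.02 m and contact force between tongs and sign below 0.05 N and linear speed of tongs below 0.03 m/s and value of joint leg below 0.15 rad), for 0.2 s.
2. the sign's leg is open to its stop, the sign still lying on its face (value of joint leg above 0.5 rad and angle between sign's own z axis and vertical below 0.3 rad), for 0.2 s.
At the end, for the whole second after the job is handed in: The sign stands at rest on its bottom edge (edge point below 25 mm) and on its leg (tip below 15 mm), leaning back 0.23 to 0.53 rad, the leg open beyond 0.5 rad, its bottom edge within 80 mm of where it lay; the tongs lie flat on the deck (centre below 20 mm) without touching the sign (angle between sign's own x axis and vertical above 2.6 rad and angle between sign's own z axis and vertical between 1.8 and 2.1 rad and value of joint leg above 0.5 rad and height (world z) of leg_tip below 0.015 m and height (world z) of bottom_edge below 0.025 m and distance of bottom_edge from where it was at the start of the episode below 0.08 m and linear speed of sign below 0.02 m/s and angular speed of sign below 0.1 rad/s and height (world z) of tongs_mid between 0 and 0.02 m and contact force between tongs and sign below 0.05 N).
It fails at once if the honey jar is shifted by more than 25 mm or knocked over (distance of honey_jar_mid from where it was at the start of the episode above 0.025 m).
It fails at once if the jam jar is shifted by more than 25 mm or knocked over (distance of jam_jar_mid from where it was at the start of the episode above 0.025 m).
It fails at once if the goat's cheese drum is shifted by more than 25 mm or knocked over (distance of crottin_3_mid from where it was at the start of the episode above 0.025 m).
It fails at once if the price stand is shifted by more than 25 mm or knocked over (distance of price_stand_0_mid from where it was at the start of the episode above 0.025 m).
It also fails if it takes over 61 s, if anything falls off the work surface, if the arm or the gripper's body presses on something with over 40 N, if the wrist force passes 120 N, or if a joint passes its speed limit or range.

## Working session

There is one attempt and no reset: what is moved stays moved. The work goes in short steps, Python scripts to look and compute and a shell command to move; the robot and the scene stay as the last step left them, time stands still between calls to the robot, and variables do not carry over. Pictures are saved under pics/ and viewed, about 8 in all and at most 12, crops included, and the job is handed in when it is done.

```bash
mkdir -p pics; cat > h.py <<'E'
import numpy as np, cv2, json
from cell import robot
from scipy.spatial.transform import Rotation as R
def K(im):
    f=240/np.tan(np.radians(im["fovy"])/2)
    return np.array([[f,0,im["cx"]],[0,f,im["cy"]],[0,0,1.]])
def snap(name,fn):
    im=robot.get_image(name); cv2.imwrite('pics/'+fn,cv2.cvtColor(np.asarray(im["pixels"]),cv2.COLOR_RGB2BGR)); 
    np.save('pics/'+fn+'.npy',im,allow_pickle=True); return im
def load(fn): return np.load('pics/'+fn+'.npy',allow_pickle=True).item()
def ray(im,uv):
    V=np.array(im["view"]); p=cv2.undistortPoints(np.array([[uv]],float),K(im),np.array(im["distortion"],float))[0,0]
    d=V[:3,:3].T@np.array([p[0],-p[1],-1]); o=-V[:3,:3].T@V[:3,3]; return o,d/np.linalg.norm(d)
def onz(im,uv,z):
    o,d=ray(im,uv); return (o+d*(z-o[2])/d[2]).round(1)
def tri(a,ua,b,ub):
    o1,d1=ray(a,ua);o2,d2=ray(b,ub)
    s=np.linalg.lstsq(np.c_[d1,-d2],o2-o1,rcond=None)[0]
    p,q=o1+s[0]*d1,o2+s[1]*d2
    return ((p+q)/2).round(1),round(np.linalg.norm(p-q),1)
def proj(im,P):
    V=np.array(im["view"]); P=np.atleast_2d(P)@V[:3,:3].T+V[:3,3]; P=P*[1,-1,-1]
    return cv2.projectPoints(P.astype(float),np.zeros(3),np.zeros(3),K(im),np.array(im["distortion"],float))[0][:,0].round(1)
def tool():
    s=robot.get_state(); return np.array(s["ee_pos"]),R.from_rotvec(s["eef_rot"])
E
python3 - <<'E'
from h import *
for n in("scene","top"):
    im=snap(n,n+'0.png'); V=np.array(im["view"]); print(n,im["fovy"],im["cx"],im["cy"],im["distortion"],(-V[:3,:3].T@V[:3,3]).round(),V[2,:3].round(2))
s=robot.get_state();print(s); print(R.from_rotvec(s["eef_rot"]).as_matrix().round(3))
E
```

```text
scene 46.75852167202219 332.4464696770514 240.9182356290848 [-0.06136451  0.          0.          0.          0.        ] [243. 824. 744.] [-0.4   0.58  0.71]
top 53.84101972923127 320.4936351842528 242.31140418962315 [-0.0430439  0.         0.         0.         0.       ] [522. 262. 930.] [-0.13 -0.02  0.99]
{'t': 0.1, 'q': array([-1.47011106e+00,  1.58982124e-01,  1.59810054e+00, -8.08916505e-06,
        1.38618821e+00, -2.10075037e-01]), 'dq': array([ 1.31055853e-06, -1.35936026e-03, -2.79394102e-03,  6.53992344e-04,
        2.18972810e-03, -6.39161164e-04]), 'tau': array([-1.90417686e-04, -3.86504889e+01, -3.22960389e+01,  7.04146083e-02,
        3.39085422e-02, -4.71572980e-05]), 'ee_pos': array([ 175.77390465, -547.03710661,  301.8223287 ]), 'eef_rot': array([-0.32162404,  2.05552057, -2.05203616]), 'contact_force': array([0.92848953, 0.02718301, 0.41662001]), 'ft_torque': array([-0.03911921, -0.00043561,  0.02411112]), 'grip_width': 92.12571977916832}
[[-0.952 -0.     0.306]
 [-0.306  0.002 -0.952]
 [-0.    -1.    -0.002]]
```

View pics/scene0.png

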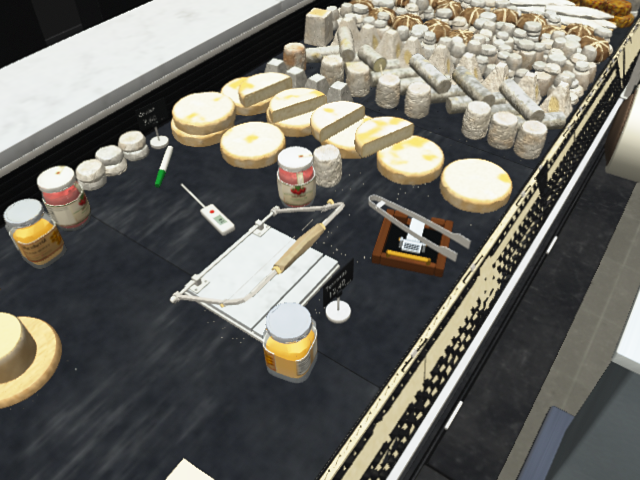

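View pics/top0.png

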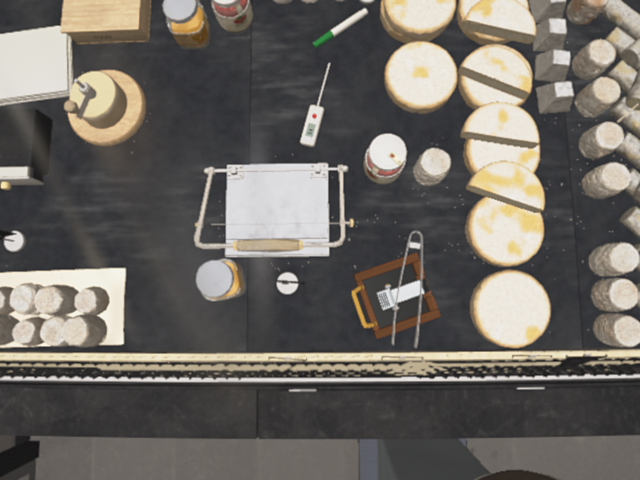

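The scene picture shows the sign around (412,240) with the tongs across it from (375,200) to (465,250). In the top picture the sign is at (397,295) and its brass loop at (360,308). The tongs run from their bend at (417,238) to the open ends at (394,345) and (417,345). The honey jar is at (218,280), the price stand at (288,284), the jam jar at (385,158) and the crottin at (432,166).

```bash
python3 - <<'E'
import cv2,numpy as np
a=cv2.imread('pics/top0.png')[220:360,330:460]; b=cv2.imread('pics/scene0.png')[180:280,350:480]
a=cv2.resize(a,None,fx=4,fy=4,interpolation=2)   # 520x560
b=cv2.resize(b,None,fx=2.1,fy=2.1,interpolation=2)
c=np.zeros((560,800,3),np.uint8); c[:,:520]=a; c[:b.shape[0],525:525+b.shape[1]]=b
cv2.imwrite('pics/crop0.png',c)
E
```

```text
(no output)
```

View pics/crop0.png

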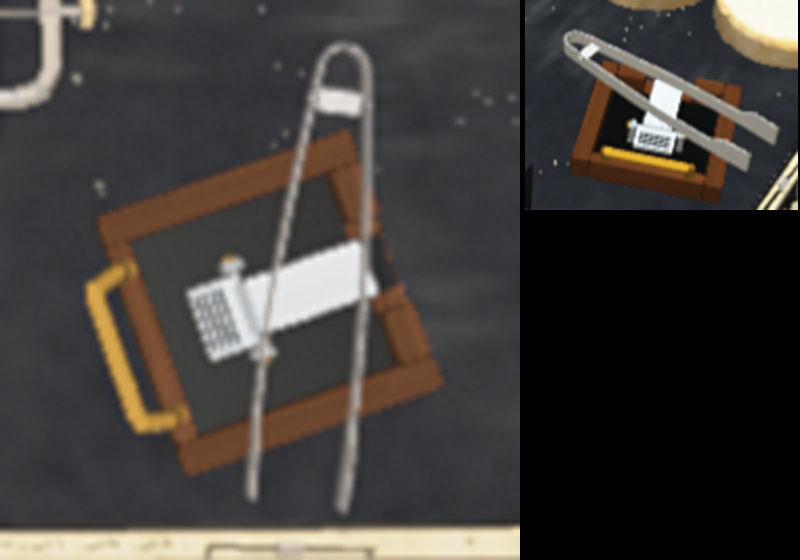

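The crop shows the frame's corners, the loop bar from (92,292) to (140,425), the heel near (210,322), and the tongs' bend (342,45) and ends (252,498) and (343,510). All of these are crop pixels at ×4.

```bash
cat > m.py <<'E'
from h import *
t=load('top0.png'); s=load('scene0.png')
c=lambda u,v:(u/4+330-.4,v/4+220-.4); d=lambda u,v:((u-525)/2.1+350-.3,v/2.1+180-.3)
C=[c(100,215),c(350,133),c(442,378),c(190,473)]
P=np.array([onz(t,u,24) for u in C]); print("corners",P.tolist(),[np.linalg.norm(P[i]-P[i-1]).round(1) for i in range(4)])
ctr=P.mean(0); ex=(P[1]+P[2]-P[0]-P[3]); ex/=np.linalg.norm(ex); print("ctr",ctr,"ex",ex,"yaw",np.arctan2(ex[1],ex[0]))
A,B=onz(t,c(92,290),52),onz(t,c(143,428),52); print("loop",A,B,(A+B)/2,"pred",(ctr+ex*-79))
print("heel",onz(t,c(212,321),24),"pred",ctr-31*ex, "hinge",ctr-11*ex)
for z in(24,46):
  b=onz(t,c(343,42),z);e1=onz(t,c(252,500),z);e2=onz(t,c(343,512),z); print(z,"tongs",b,e1,e2,np.linalg.norm(b-(e1+e2)/2),np.linalg.norm(e1-e2))
print("tri bend",tri(t,c(343,45),s,d(567,38)),"end1",tri(t,c(252,500),s,d(748,168)),"end2",tri(t,c(343,512),s,d(777,142)))
for n,u,z in(("honey lid",(213,279),110),("jam lid",(384,157),112),("crot",(432,158),72),("price",(288,282),8)): print(n,onz(t,u,z))
E
python3 m.py
```

```text
corners [[576.5, 219.4, 24.0], [614.6, 98.7, 24.0], [497.7, 59.0, 24.0], [454.6, 179.1, 24.0]] [np.float64(128.4), np.float64(126.6), np.float64(123.5), np.float64(127.6)]
ctr [535.85 139.05  24.  ] ex [ 0.31953134 -0.94757571  0.        ] yaw -1.2455614659411134
loop [540.2 225.   52. ] [477.1 202.7  52. ] [508.65 213.85  52.  ] pred [510.60702389 213.90848086  24.        ]
heel [525.6 167.1  24. ] pred [525.94452836 168.42484692  24.        ] hinge [532.33515523 149.47333278  24.        ]
24 tongs [658.9 100.6  24. ] [441.8 150.2  24. ] [435.8 107.7  24. ] 221.9183014084237 42.92143986401201
46 tongs [655.5 104.5  46. ] [443.7 153.   46. ] [437.9 111.5  46. ] 216.485917555854 41.90334115556897
tri bend (array([654.7, 102.2,  35.5]), np.float64(2.3)) end1 (array([442.7, 151.2,  30.3]), np.float64(0.7)) end2 (array([436.2, 108.6,  29.6]), np.float64(0.4))
honey lid [563.8 470.5 110. ]
jam lid [778.1 167.5 112. ]
crot [787.5  73.3  72. ]
price [561.9 348.7   8. ]
```

Everything agrees with the given sizes: the frame measures about 127 mm, the tongs 217 mm at z=46, and the loop and heel lie within 2 mm of their predicted positions. I'll move above the tongs now.

```bash
cat >> h.py <<'E'
def go(P,yaw,tilt=0,axis=None):
    """tool down, jaw axis at yaw; then tilted by `tilt` about world `axis`. prints shift(cm) in present tool axes, turn rotvec"""
    p,r=tool(); z=np.array([np.cos(yaw),np.sin(yaw),0]); y=np.array([0,0,-1.]); T=R.from_matrix(np.c_[np.cross(y,z),y,z])
    if tilt: T=R.from_rotvec(tilt*np.array(axis))*T
    print("at",p.round(1),"shift cm",(r.inv().apply(np.array(P)-p)/10).round(2),"turn",(r.inv()*T).as_rotvec().round(3))
E
python3 -m pendant '[[-1,[-3.49,0.3,-3.25],[0,0,0]],[-1,[-3.49,0.3,-3.25],[0,0,0]],[-1,[-3.49,0.3,-3.25],[0,0,0]],[-1,[-3.49,0.3,-3.25],[0,0,0]],[-1,[-3.49,0.3,-3.25],[0,0,0]],[-1,[-3.49,0.3,-3.25],[0,0,0]],[-1,[-3.49,0.3,-3.25],[0,0,0]],[-1,[-3.49,0.3,-3.25],[0,0,0]],[-1,[-3.49,0.3,-3.25],[0,0,0]],[-1,[-3.49,0.3,-3.25],[0,0,0]],[-1,[-3.49,0.3,-3.25],[0,0,0]],[-1,[-3.49,0.3,-3.25],[0,0,0]],[-1,[-3.49,0.3,-3.25],[0,0,0]],[-1,[-3.49,0.3,-3.25],[0,0,0]],[-1,[-3.49,0.3,-3.25],[0,0,0]],[-1,[-3.49,0.3,-3.25],[0,0,0]],[-1,[0,0,0],[0,0.11,0]],[-1,[0,0,0],[0,0.11,0]],[-1,[0,0,0],[0,0.11,0]],[-1,[0,0,0],[0,0.11,0]]]'
python3 -c "
from h import *
go([548,118,122],-1.699);print(robot.get_state()['q'].round(2))"
```

```text
t: 2.6
ee_pos: [548.1, 118.5, 254.1]
eef_rot: [-0.142, -2.152, 2.152]
contact_force: [0.3, 0.1, 0.4]
grip_width: 91.8
at [548.1 118.5 254.1] shift cm [-1.000e-02  1.321e+01  5.000e-02] turn [-0.    -0.005  0.001]
[-0.    0.16  1.69 -0.    1.29  1.7 ]
```

```bash
python3 -m pendant '[[-1,[0,3.6,0],[0,0,0]],[-1,[0,3.6,0],[0,0,0]],[-1,[0,3,0],[0,0,0]],[-1,[0,2,0],[0,0,0]],[-1,[0,1,0],[0,0,0]],[1,[0,0,0],[0,0,0]],[1,[0,0,0],[0,0,0]],[1,[0,0,0],[0,0,0]],[1,[0,0,0],[0,0,0]],[1,[0,0,0],[0,0,0]],[1,[0,0,0],[0,0,0]]]'
```

```text
t: 3.98
ee_pos: [548.6, 118.2, 123.0]
eef_rot: [-0.14, -2.154, 2.155]
contact_force: [-0.3, -1.4, 1.9]
grip_width: 41.4
```

```bash
python3 -m pendant '[[1,[0,-2,0],[0,0,0]],[1,[0,-3,0],[0,0,0]],[1,[0,-3.5,0],[0,0,0]],[1,[0,-3.5,0],[0,0,0]],[1,[0,0,0],[0,0,0]]]'
python3 -c "
from h import *
snap('scene','lift.png')
go([475,390,243],-1.699);go([475,390,243],0)"
```

```text
t: 4.6
ee_pos: [550.0, 118.5, 245.5]
eef_rot: [-0.146, -2.158, 2.157]
contact_force: [-0.7, -0.3, -1.6]
grip_width: 41.2
at [548.8 118.5 243.1] shift cm [ 10.81  -0.   -25.97] turn [ 0.    -0.001 -0.002]
at [548.8 118.5 243.1] shift cm [ 10.81  -0.   -25.97] turn [-1.0e-03 -1.7e+00 -2.0e-03]
```

View pics/lift.png

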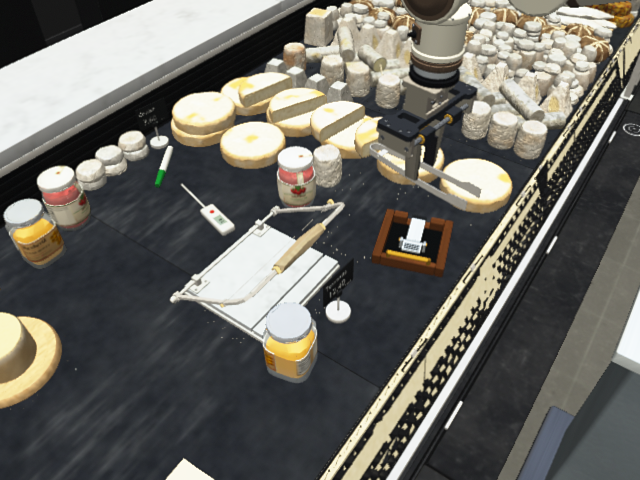

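The picture shows the tongs held level in the gripper at about (420,180). The sign is left in place at (412,240).

```bash
python3 -m pendant '[[1,[1.08,0,-2.6],[0,0,0]],[1,[1.62,0,-3.9],[0,0,0]],[1,[1.62,0,-3.9],[0,0,0]],[1,[1.62,0,-3.9],[0,0,0]],[1,[1.62,0,-3.9],[0,0,0]],[1,[1.62,0,-3.9],[0,0,0]],[1,[1.63,0,-3.87],[0,0,0]],[1,[0,0,0],[0,-0.1,0]],[1,[0,0,0],[0,-0.16,0]],[1,[0,0,0],[0,-0.16,0]],[1,[0,0,0],[0,-0.16,0]],[1,[0,0,0],[0,-0.16,0]],[1,[0,0,0],[0,-0.16,0]],[1,[0,0,0],[0,-0.16,0]],[1,[0,0,0],[0,-0.16,0]],[1,[0,0,0],[0,-0.16,0]],[1,[0,0,0],[0,-0.16,0]],[1,[0,0,0],[0,-0.1,0]],[1,[0,0,0],[0,-0.06,0]],[1,[0,0,0],[0,0,0]]]'
python3 -c "
from h import *
go([475,390,111],0);print(robot.get_state()['q'].round(2))
t=snap('top','t1.png');s=load('lift.png')
print(proj(t,[[475,390,130],[475,498,130],[475,282,130]]))"
```

```text
t: 7.15
ee_pos: [473.7, 389.4, 240.0]
eef_rot: [-1.213, 1.212, -1.209]
contact_force: [-0.4, 0.1, -1.1]
grip_width: 41.6
at [473.7 389.4 240. ] shift cm [-0.09 12.9   0.18] turn [ 0.004 -0.001  0.002]
[0.49 0.31 1.55 0.   1.29 0.49]
[[256.6 331. ]
 [193.  331.2]
 [321.  330.6]]
```

View pics/t1.png

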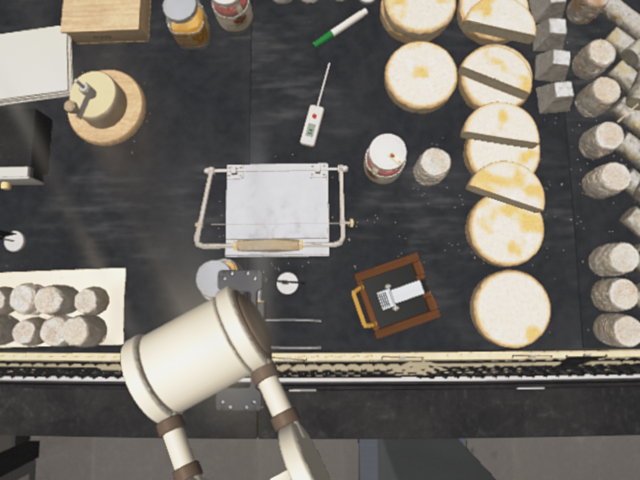

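The picture shows the body clear of the honey lid, and the tongs along y between about columns 220 and 321. They sit as intended, so I'll lower and release.

```bash
python3 -m pendant '[[1,[0,3,0.1],[0,0,0]],[1,[0,3.5,0.1],[0,0,0]],[1,[0,3,0],[0,0,0]],[1,[0,2,0],[0,0,0]],[1,[0,1,0],[0,0,0]],[1,[0,0.4,0],[0,0,0]],[1,[0,0,0],[0,0,0]],[0.8,[0,0,0],[0,0,0]],[-0.3,[0,0,0],[0,0,0]],[-0.3,[0,0,0],[0,0,0]],[-0.3,[0,0,0],[0,0,0]]]'
```

```text
t: 8.57
ee_pos: [476.9, 390.0, 114.0]
eef_rot: [-1.209, 1.209, -1.209]
contact_force: [-1.0, 0.2, 0.3]
grip_width: 59.6
```

```bash
python3 -m pendant '[[-0.3,[0,-2,0],[0,0,0]],[-0.3,[0,-3.5,0],[0,0,0]],[-0.3,[0,-3.5,0],[0,0,0]],[-0.3,[0,-3.5,0],[0,0,0]],[1,[0,0,0],[0,-0.16,0]],[1,[0,0,0],[0,-0.16,0]],[1,[0,0,0],[0,0,0]]]'
python3 - <<'E'
from h import *
go([524.4,172.8,200],0.325)
t=snap('top','t2.png'); s=snap('scene','s2.png')
a=cv2.imread('pics/t2.png')[235:350,180:450]; b=cv2.imread('pics/s2.png')[190:390,260:480]
a=cv2.resize(a,None,fx=2.96,fy=2.96,interpolation=2)[:,:800]; b=cv2.resize(b,None,fx=1.2,fy=1.2,interpolation=2)
c=np.zeros((600,800,3),np.uint8); c[:a.shape[0],:a.shape[1]]=a; c[345:345+b.shape[0],:b.shape[1]]=b
z=cv2.resize(cv2.imread('pics/t2.png')[250:340,345:445],None,fx=2.7,fy=2.7,interpolation=2); c[345:345+z.shape[0],300:300+z.shape[1]]=z
cv2.imwrite('pics/c2.png',c)
E
```

```text
t: 9.45
ee_pos: [476.9, 390.0, 240.2]
eef_rot: [-1.341, 0.971, -0.972]
contact_force: [-0.1, 0.6, 0.7]
grip_width: 31.5
at [476.9 390.  240.2] shift cm [22.12  4.01 -2.3 ] turn [-0.002 -0.007 -0.   ]
```

View pics/c2.png

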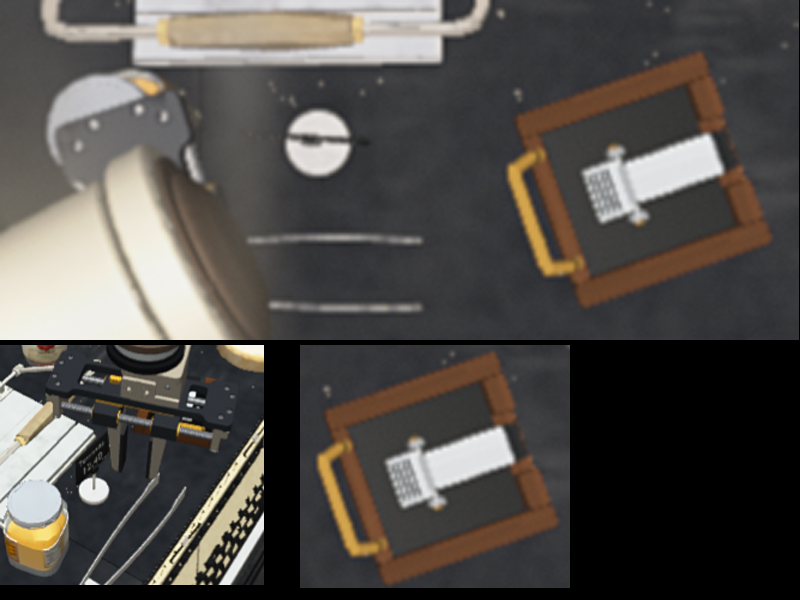

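The tongs lie on the deck at crop rows 240 to 307, off the sign, and the sign hasn't moved. The heel's end edge is at crop (591,195).

```bash
python3 - <<'E'
from h import *
t=load('t2.png'); c=lambda u,v:(u/2.96+180-.35,v/2.96+235-.35)
ctr=np.array([535.85,139.05,0]);ex=np.array([.3195,-.9476,0]);ey=np.array([.9476,.3195,0])
loc=lambda p:((p-ctr)@ex,(p-ctr)@ey)
for n,u,z in(("heelend",(592,195),24),("hingeA",(616,152),24),("hingeB",(640,217),24),("tip",(722,155),24),("loopA",(512,170),52),("loopB",(548,275),52),("c1",(517,118),24),("c2",(702,53),24),("c3",(771,238),24),("c4",(585,306),24)):
    p=onz(t,c(*u),z);print(n,p,np.round(loc(p),1))
E
```

```text
heelend [524.4 172.7  24. ] [-35.5  -0.1]
hingeA [551.8 156.7  24. ] [-11.6  20.8]
hingeB [510.1 142.3  24. ] [-11.3 -23.4]
tip [549.1  88.6  24. ] [52.  -3.6]
loopA [540.3 224.9  52. ] [-79.9  31.6]
loopB [475.4 203.7  52. ] [-80.6 -36.6]
c1 [574.3 220.   24. ] [-64.4  62.3]
c2 [615.2  99.3  24. ] [63.  62.5]
c3 [495.9  59.1  24. ] [ 63.  -63.4]
c4 [454.2 178.7  24. ] [-63.7 -64.7]
```

```bash
python3 -m pendant '[[1,[3.69,0,-0.39],[0,0,0]],[1,[3.69,0,-0.38],[0,0,0]],[1,[3.69,0,-0.38],[0,0,0]],[1,[3.69,0,-0.38],[0,0,0]],[1,[3.69,0.5,-0.38],[0,0,0]],[1,[3.67,1.5,-0.39],[0,0,0]],[1,[0,2,0],[0,0,0]],[1,[0,0,0],[0,0,0]],[1,[0,0,0],[0,0,0]]]'
python3 -c "
from h import *
go([524.4,173,118],0.325);print(robot.get_state()['grip_width'])"
```

```text
t: 10.68
ee_pos: [524.7, 173.0, 199.6]
eef_rot: [-1.343, 0.97, -0.971]
contact_force: [-0.1, -0.5, 0.1]
grip_width: 0.4
at [524.7 173.  199.6] shift cm [-0.01  8.16 -0.04] turn [-0.001 -0.005  0.   ]
0.3886162350805646
```

```bash
python3 -m pendant '[[1,[0,3.2,0],[0,0,0]],[1,[0,3.0,0],[0,0,0]],[1,[0,2.0,0],[0,0,0]],[1,[0,0.3,0],[0,0,0]],[1,[0,0.3,0],[0,0,0]],[1,[0,0.2,0],[0,0,0]],[1,[0,0.2,0],[0,0,0]],[1,[0,0.1,0],[0,0,0]]]'; python3 -m pendant '[[1,[0,0.1,0],[0,0,0]],[1,[0,0.1,0],[0,0,0]],[1,[0,0,0],[0,0,0]]]'
```

```text
t: 11.68
ee_pos: [525.2, 172.9, 106.4]
eef_rot: [-1.342, 0.969, -0.971]
contact_force: [0.9, 2.4, 3.9]
grip_width: 0.3
t: 12.05
ee_pos: [524.9, 172.6, 103.9]
eef_rot: [-1.343, 0.97, -0.971]
contact_force: [2.5, 1.4, 2.5]
grip_width: 0.5
```

```bash
python3 -m pendant '[[1,[0,0.1,0],[0,0,0]],[1,[0,0.1,0],[0,0,0]],[1,[0,0,0],[0,0,0]]]';python3 -m pendant '[[1,[0,0.1,0],[0,0,0]],[1,[0,0.1,0],[0,0,0]],[1,[0,0,0],[0,0,0]]]'
```

```text
t: 12.42
ee_pos: [525.1, 172.5, 102.9]
eef_rot: [-1.344, 0.969, -0.971]
contact_force: [-1.5, -0.2, 11.2]
grip_width: 0.4
t: 12.8
ee_pos: [525.3, 172.6, 102.5]
eef_rot: [-1.344, 0.969, -0.971]
contact_force: [-6.0, -0.9, 22.6]
grip_width: 0.4
```

The force rose to a hard stop at tip height 14.5 mm, as predicted for 0.57 rad. Next I'll back off, look at the leg, and plan the loop grasp.

```bash
python3 -m pendant '[[1,[0,-2,0],[0,0,0]],[1,[0,-3.5,0],[0,0,0]],[1,[0,-4,0],[0,0,0]],[1,[0,-3,0],[0,0,0]],[1,[0,0,0],[0,0,0]]]'
cat > lift.py <<'E'
from h import *
ctr=np.array([535.85,139.05,0]);ex=np.array([.3195,-.9476,0]);ey=np.array([.9476,.3195,0]);zz=np.array([0,0,1.])
piv=ctr+65*ex
def bar(phi): return piv+R.from_rotvec(np.radians(phi)*ey).apply(-144.5*ex+52*zz)
def pose(phi,th,back=0):
    y=-zz; z=ex; T=R.from_rotvec(np.radians(th)*ey)*R.from_matrix(np.c_[np.cross(y,z),y,z])
    return bar(phi)-(69+back)*T.apply([0,1,0]),T
def delta(a,b): return (a[1].inv().apply(b[0]-a[0])/10).round(2),(a[1].inv()*b[1]).as_rotvec().round(3)
E
python3 - <<'E'
from lift import *
print(robot.get_state()['q'].round(2))
snap('scene','s3.png'); snap('top','t3.png')
p=pose(0,-20,60); print(p[0],delta(tool(),p)); go(p[0],-1.2455)
b=cv2.imread('pics/s3.png')[190:290,350:480]; a=cv2.imread('pics/t3.png')[240:350,330:460]
c=np.zeros((400,800,3),np.uint8); a=cv2.resize(a,None,fx=3,fy=3); b=cv2.resize(b,None,fx=3,fy=3); c[:a.shape[0],:390]=a; c[:300,400:790]=b; cv2.imwrite('pics/c3.png',c)
E
```

```text
t: 13.42
ee_pos: [525.1, 172.6, 226.2]
eef_rot: [-1.342, 0.968, -0.972]
contact_force: [0.5, -0.0, -0.6]
grip_width: 0.6
[ 0.1   0.17  1.74 -0.    1.23 -0.22]
[496.35322629 256.19285686 173.22014779] (array([-8.8 ,  4.99,  0.08]), array([ 0.277,  1.549, -0.271]))
at [523.5 172.4 223.1] shift cm [-8.8   4.99  0.08] turn [0.003 1.565 0.002]
```

View pics/c3.png

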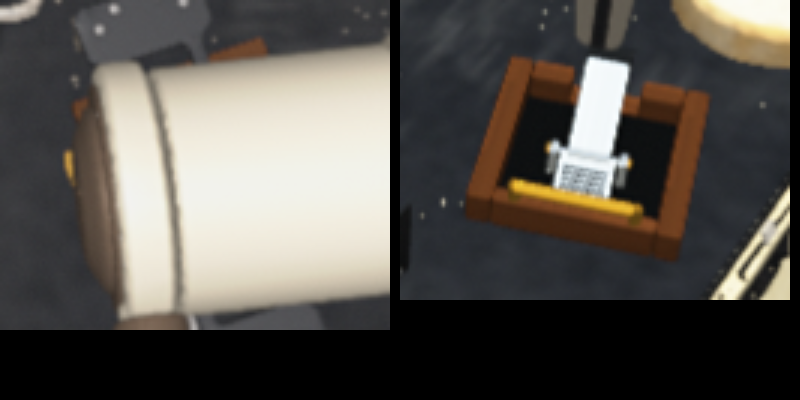

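The scene crop shows the leg risen, with its tip at (605,62) in the crop, standing well above the bottom rail.

```bash
python3 -m pendant '[[1,[-3,0,0],[0,0.1,0]],[1,[-2.9,0,-0.3],[0,0.16,0]],[1,[-2.5,0,-0.6],[0,0.16,0]],[0.13,[0,0,0],[0,0.16,0]],[0.13,[0,0,0],[0,0.16,0]],[0.13,[0,0,0],[0,0.16,0]],[0.13,[0,0,0],[0,0.16,0]],[0.13,[0,0,0],[0,0.16,0]],[0.13,[0,0,0],[0,0.16,0]],[0.13,[0,0,0],[0,0.16,0]],[0.13,[0,0,0],[0,0.12,0]],[0.13,[0,0,0],[0.115,0.065,0]],[0.13,[0,0,0],[0.117,0,0]],[0.13,[0,0,0],[0.117,0,0]],[0.13,[0,0,0],[0,0,0]]]'
python3 - <<'E'
from lift import *
print("tip",onz(load('s3.png'),(350+204/3-.3,190+61/3-.3),62),"expect",ctr+49.6*ex)
p=pose(0,-20,40); print(robot.get_state()['q'].round(2),p[0],delta(tool(),p))
E
```

```text
t: 15.4
ee_pos: [496.7, 253.9, 221.7]
eef_rot: [-0.147, 1.721, -2.459]
contact_force: [0.5, 0.4, -0.4]
grip_width: 40.2
tip [547.3 107.5  62. ] expect [551.6972   92.04904   0.     ]
[ 0.4   0.28  1.65 -0.35  1.31  1.91] [498.53873384 249.71089456 154.42632643] (array([-0.13,  6.47, -1.89]), array([ 0.   , -0.147,  0.055]))
```

The white part of the leg ends about 63 mm from the hinge, since the shoe is black. At 0.57 rad that end should be at local x=40, z=57.5, and the measured ray agrees, so the leg is fully open. Next I'll correct the yaw and approach the bar.

```bash
python3 -m pendant '[[0.13,[0,0,0],[0,-0.147,0.055]],[0.13,[0,0,0],[0,0,0]]]'
python3 - <<'E'
from lift import *
t=tool();p=pose(0,-20,0); d=delta(t,p); print(t[0],p[0],d)
t=snap('top','t4.png'); s=snap('scene','s4.png')
a=cv2.imread('pics/s4.png')[120:320,300:500]; cv2.imwrite('pics/c4.png',cv2.resize(a,None,fx=2.5,fy=2.5))
E
```

```text
t: 15.65
ee_pos: [497.5, 252.8, 223.6]
eef_rot: [-0.263, 1.645, -2.346]
contact_force: [0.1, -0.3, -0.1]
grip_width: 40.1
[497.47068989 252.78356889 223.60566042] [502.90974895 236.74696995 116.8386837 ] (array([ 0.02, 10.61, -2.05]), array([ 0.001, -0.005, -0.002]))
```

View pics/c4.png

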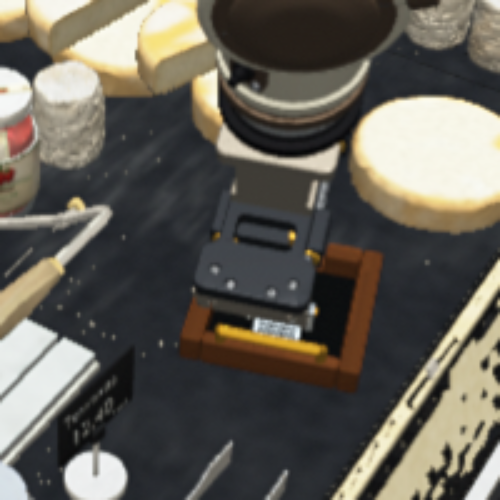

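The picture shows the gripper above and behind the yellow loop bar, which runs in crop pixels from (218,330) to (326,350). The path down is clear.

```bash
python3 -m pendant '[[0.13,[0,0,-2.05],[0,0,0]],[0.13,[0,3,0],[0,0,0]],[0.13,[0,3.2,0],[0,0,0]],[0.13,[0,2.5,0],[0,0,0]],[0.13,[0,1.4,0],[0,0,0]],[0.13,[0,0.5,0],[0,0,0]],[0.13,[0,0,0],[0,0,0]]]' && python3 -m pendant '[[0.5,[0,0,0],[0,0,0]],[1,[0,0,0],[0,0,0]],[1,[0,0,0],[0,0,0]],[1,[0,0,0],[0,0,0]],[1,[0,0,0],[0,0,0]]]'
python3 - <<'E'
from lift import *
t=tool();print(t[0],delta(t,pose(0,-20)))
ph=np.r_[0,2,np.arange(7,113,5)]; print(ph)
for a,b in zip(ph,ph[1:]): print(b,*delta(pose(a,-20+.65*a),pose(b,-20+.65*b)))
E
```

```text
t: 16.62
ee_pos: [504.5, 237.8, 118.5]
eef_rot: [-0.26, 1.642, -2.344]
contact_force: [0.4, 0.7, -0.4]
grip_width: 40.1
t: 17.25
ee_pos: [504.4, 237.5, 118.4]
eef_rot: [-0.261, 1.642, -2.345]
contact_force: [-0.9, 0.4, 1.5]
grip_width: 6.9
[504.36138146 237.45622961 118.42765446] (array([ 0.16,  0.16, -0.03]), array([-0.001, -0.004, -0.004]))
[  0   2   7  12  17  22  27  32  37  42  47  52  57  62  67  72  77  82
  87  92  97 102 107 112]
2 [-0.   -0.4   0.51] [-0.023 -0.    -0.   ]
7 [-0.   -0.97  1.3 ] [-0.057 -0.     0.   ]
12 [ 0.   -0.94  1.33] [-0.057 -0.    -0.   ]
17 [ 0.   -0.91  1.36] [-0.057  0.     0.   ]
22 [ 0.   -0.88  1.39] [-0.057 -0.    -0.   ]
27 [-0.   -0.85  1.42] [-0.057 -0.     0.   ]
32 [ 0.   -0.82  1.44] [-0.057  0.     0.   ]
37 [-0.   -0.79  1.47] [-0.057  0.     0.   ]
42 [ 0.   -0.75  1.49] [-0.057  0.     0.   ]
47 [-0.   -0.72  1.51] [-0.057  0.    -0.   ]
52 [ 0.   -0.68  1.54] [-0.057  0.     0.   ]
57 [-0.   -0.65  1.56] [-0.057 -0.     0.   ]
62 [ 0.   -0.61  1.58] [-0.057  0.    -0.   ]
67 [ 0.   -0.58  1.6 ] [-0.057  0.    -0.   ]
72 [-0.   -0.54  1.61] [-0.057  0.     0.   ]
77 [-0.   -0.5   1.63] [-0.057 -0.    -0.   ]
82 [-0.   -0.46  1.64] [-0.057  0.    -0.   ]
87 [ 0.   -0.43  1.66] [-0.057  0.     0.   ]
92 [ 0.   -0.39  1.67] [-0.057  0.     0.   ]
97 [-0.   -0.35  1.68] [-0.057 -0.     0.   ]
102 [-0.   -0.31  1.69] [-0.057  0.    -0.   ]
107 [-0.   -0.27  1.7 ] [-0.057  0.     0.   ]
112 [ 0.   -0.23  1.71] [-0.057 -0.    -0.   ]
```

```bash
python3 -m pendant '[[1,[0,-0.4,0.51],[-0.023,0,0]],[1,[0,-0.97,1.3],[-0.057,0,0]],[1,[0,-0.94,1.33],[-0.057,0,0]],[1,[0,-0.91,1.36],[-0.057,0,0]],[1,[0,-0.88,1.39],[-0.057,0,0]],[1,[0,-0.85,1.42],[-0.057,0,0]],[1,[0,-0.82,1.44],[-0.057,0,0]],[1,[0,-0.79,1.47],[-0.057,0,0]],[1,[0,-0.75,1.49],[-0.057,0,0]],[1,[0,0,0],[0,0,0]]]'
python3 - <<'E'
from lift import *
t=tool();print(t[0],delta(t,pose(42,-20+.65*42)),robot.get_state()['q'].round(2))
snap('scene','s5.png');a=cv2.imread('pics/s5.png')[120:320,300:500]; cv2.imwrite('pics/c5.png',cv2.resize(a,None,fx=2.5,fy=2.5))
E
```

```text
t: 18.5
ee_pos: [537.2, 136.8, 204.8]
eef_rot: [-0.347, 2.184, -1.917]
contact_force: [0.6, -0.4, -3.7]
grip_width: 6.9
[537.20329705 136.82972437 204.77896327] (array([ 0.06,  0.12, -0.12]), array([ 0.002, -0.004, -0.006])) [-0.02  0.21  1.75  0.13  1.23  1.18]
```

View pics/c5.png

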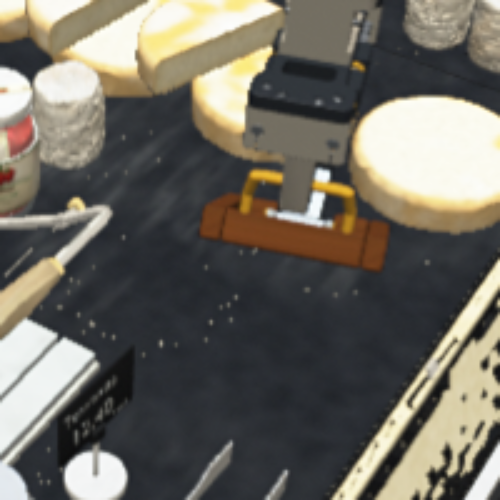

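The loop is gripped and the sign is rising on its bottom edge.

```bash
python3 -m pendant '[[1,[0,-0.72,1.51],[-0.057,0,0]],[1,[0,-0.68,1.54],[-0.057,0,0]],[1,[0,-0.65,1.56],[-0.057,0,0]],[1,[0,-0.61,1.58],[-0.057,0,0]],[1,[0,-0.58,1.6],[-0.057,0,0]],[1,[0,-0.54,1.61],[-0.057,0,0]],[1,[0,-0.5,1.63],[-0.057,0,0]],[1,[0,-0.46,1.64],[-0.057,0,0]],[1,[0,-0.43,1.66],[-0.057,0,0]],[1,[0,-0.39,1.67],[-0.057,0,0]],[1,[0,-0.35,1.68],[-0.057,0,0]],[1,[0,-0.31,1.69],[-0.057,0,0]],[1,[0,0,0],[0,0,0]]]'
python3 - <<'E'
from lift import *
t=tool();print(t[0],delta(t,pose(102,-20+.65*102)),robot.get_state()['q'].round(2))
snap('scene','s6.png');a=cv2.imread('pics/s6.png')[100:300,300:500]; cv2.imwrite('pics/c6.png',cv2.resize(a,None,fx=2.5,fy=2.5))
E
```

```text
t: 20.18
ee_pos: [603.5, -49.3, 191.3]
eef_rot: [-0.439, 2.763, -1.096]
contact_force: [-2.1, -15.6, 48.7]
grip_width: 6.8
[603.50767203 -49.30611922 191.34630387] (array([0.42, 1.21, 0.65]), array([ 0.004,  0.012, -0.015])) [-0.49  0.62  1.38  0.55  1.76  0.68]
```

View pics/c6.png

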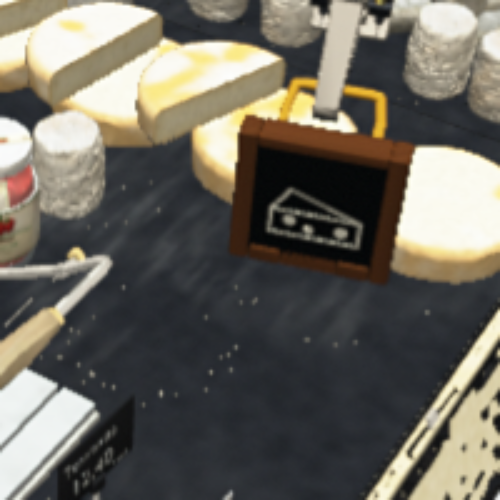

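The force is 49 N, so the sign is already against its leg and I'm pressing on the bar. I'll relieve that first.

```bash
python3 -m pendant '[[1,[-0.2,-0.6,-0.3],[0,0,0]],[1,[-0.1,-0.3,-0.2],[0,0,0]],[1,[0,0,0],[0,0,0]]]'
python3 - <<'E'
from lift import *
p,r=tool(); b=p+69*r.apply([0,1,0]); print("bar ex,ey,z rel pivot",(b-piv)@ex,(b-piv)@ey,b[2], "tilt",np.degrees(np.arccos(-r.apply([0,1,0])[2])))
for f in(90,95,100,105,110,113): print(f,(bar(f)-piv)@ex,bar(f)[2])
s=snap('scene','s7.png'); t=snap('top','t7.png')
E
```

```text
t: 20.6
ee_pos: [603.7, -47.9, 192.1]
eef_rot: [-0.448, 2.769, -1.103]
contact_force: [-0.8, -4.8, 12.8]
grip_width: 7.0
bar ex,ey,z rel pivot 83.79892403950139 5.005487491249055 144.58292110751984 tilt 46.508759783055936
90 52.003628178136054 144.50081692031318
95 64.4001367110161 139.41851870318672
100 76.30650857762765 133.27513379489528
105 87.63212674341023 126.11741827939048
110 98.29079417502317 117.99984810967554
113 104.33188199700226 112.69398657175688
```

```bash
python3 - <<'E'
from lift import *
s=load('s6.png'); c=lambda u,v:(u/2.5+300-.3,v/2.5+100-.3)
loc=lambda p:np.round([(p-piv)@ex,(p-piv)@ey,p[2]],1)
for z in (0,5,10): print(z,[loc(onz(s,c(*u),z)) for u in((231,255),(387,282))])
B=[onz(s,c(*u),0) for u in((231,255),(387,282))]
for z in(120,125,130): print("top",z,[loc(onz(s,c(*u),z)) for u in((240,117),(412,143))])
print("bar",[loc(onz(s,c(*u),135)) for u in((285,90),(385,98))])
a=cv2.imread('pics/t7.png')[200:360,330:530]; b=cv2.imread('pics/s7.png')[100:250,350:500]
o=np.zeros((480,800,3),np.uint8); o[:384,:480]=cv2.resize(a,None,fx=2.4,fy=2.4); o[:315,485:800]=cv2.resize(b,None,fx=2.1,fy=2.1); cv2.imwrite('pics/c7.png',o)
E
```

```text
0 [array([49.8, 60.9,  0. ]), array([ 52.7, -66.2,   0. ])]
5 [array([44.1, 60.1,  5. ]), array([ 46.9, -66.2,   5. ])]
10 [array([38.3, 59.3, 10. ]), array([ 41.1, -66.1,  10. ])]
top 120 [array([ 72. ,  67.7, 120. ]), array([ 76.1, -63.6, 120. ])]
top 125 [array([ 64.9,  66.8, 125. ]), array([ 69.1, -63.5, 125. ])]
top 130 [array([ 57.9,  65.7, 130. ]), array([ 61.9, -63.4, 130. ])]
bar [array([ 95.6,  38.5, 135. ]), array([107. , -37.1, 135. ])]
```

View pics/c7.png

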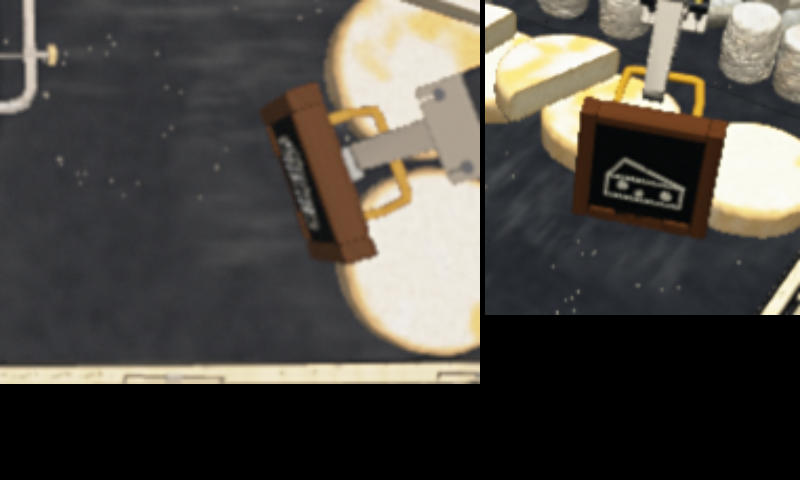

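The sign is upright in the grip but has slid about 45 mm towards the cheese wheels, so its leg is near or against them. Before correcting, I'll measure its pose with PnP on the slate opening (the hole in the brown mask).

```bash
cat > sp.py <<'E'
from lift import *
def signpose(im,roi=(300,90,520,330),side=106,verbose=True):
    px=cv2.cvtColor(np.asarray(im["pixels"]),cv2.COLOR_RGB2HSV); m=cv2.inRange(px,(2,110,30),(16,255,190))
    k=np.zeros_like(m); x0,y0,x1,y1=roi; k[y0:y1,x0:x1]=m[y0:y1,x0:x1]; k=cv2.morphologyEx(k,cv2.MORPH_CLOSE,np.ones((3,3)))
    cs,h=cv2.findContours(k,cv2.RETR_CCOMP,cv2.CHAIN_APPROX_NONE)
    hole=max([c for c,q in zip(cs,h[0]) if q[3]>=0],key=cv2.contourArea); out=max(cs,key=cv2.contourArea)
    q=cv2.approxPolyN(hole,4,ensure_convex=True).reshape(4,2).astype(float)
    # order: tl,tr,br,bl in picture
    q=q[np.argsort(q[:,1])]; t=q[:2][np.argsort(q[:2,0])]; b=q[2:][np.argsort(q[2:,0])]; q=np.array([t[0],t[1],b[1],b[0]])
    H=side/2  # seen from the face, picture left = sign +y (world +x)
    obj=np.array([[-H,H,0],[-H,-H,0],[H,-H,0],[H,H,0]],float)
    ok,rs,ts,e=cv2.solvePnPGeneric(obj,q,K(im),np.array(im["distortion"],float),flags=cv2.SOLVEPNP_IPPE)
    V=np.array(im["view"]); F=np.diag([1,-1,-1.])
    for rv,tv,ee in zip(rs,ts,e):
        Rw=V[:3,:3].T@F@cv2.Rodrigues(rv)[0]; o=V[:3,:3].T@(F@tv[:,0]-V[:3,3])
        f=lambda x,y,z:(lambda p:np.round([(p-piv)@ex,(p-piv)@ey,p[2]],1))(o+Rw@[x,y,z])
        print("err",np.round(ee,2),"zang",round(np.arccos(Rw[2,2]),3),"phi",round(np.degrees(np.arctan2(Rw[:,2]@ex,Rw[2,2])),1),"front corner",f(65,0,0),"back corner",f(65,0,24),"edge",f(65,0,12),"bar",f(-79,0,52),"tip",f(49.6,0,59.9),"yawaxis",np.round([Rw[:,1]@ex,Rw[:,1]@ey],2))
    return q,cv2.contourArea(hole)
E
python3 - <<'E'
from sp import *
for n in('s6.png','s7.png'): print(signpose(load(n)))
E
```

```text
err [0.38] zang 1.575 phi 90.2 front corner [ 85.8   1.3 -31.1] back corner [109.8   1.5 -31.2] edge [ 97.8   1.4 -31.2] bar [138.4   2.4 112.7] tip [145.8   1.9 -15.9] yawaxis [-0.01  1.  ]
err [1.26] zang 2.901 phi 166.8 front corner [21.4 -3.1 23.1] back corner [26.9 -1.4 -0.2] edge [24.2 -2.3 11.5] bar [173.   10.4   6. ] tip [ 50.    2.3 -31.5] yawaxis [-0.08  1.  ]
(array([[402., 157.],
       [456., 167.],
       [448., 207.],
       [398., 199.]]), 2100.5)
err [0.55] zang 1.584 phi 90.8 front corner [ 78.5   1.8 -26.6] back corner [102.5   2.6 -26.9] edge [ 90.5   2.2 -26.7] bar [132.4   3.2 116.7] tip [138.6   3.9 -11.9] yawaxis [-0.04  1.  ]
err [1.19] zang 2.897 phi 166.2 front corner [15.5 -2.5 26.6] back corner [21.2 -1.4  3.3] edge [18.4 -1.9 14.9] bar [167.4   8.3  10.7] tip [ 44.7   1.1 -27.8] yawaxis [-0.07  1.  ]
(array([[402., 157.],
       [456., 167.],
       [448., 207.],
       [397., 200.]]), 2096.5)
```

A 106 mm opening puts the sign below the deck. A side of about 101 mm fits all the cues: φ≈87°, bottom edge slid about 50 mm, and the leg blocked by a wheel. The bar is still where the final stand needs it. I'll lift the sign, turn it about the bar in the air so the bottom swings back, and then set it down.

```bash
python3 -m pendant '[[1,[0,-0.3,-1.1],[0,0,0]],[1,[0,-0.8,-0.8],[0,0,0]],[1,[0,-0.8,-0.8],[0,0,0]],[1,[0,0.02,0.52],[-0.075,0,0]],[1,[0,0.02,0.52],[-0.075,0,0]],[1,[0,0.02,0.52],[-0.075,0,0]],[1,[0,0.02,0.52],[-0.075,0,0]],[1,[0,0.02,0.52],[-0.075,0,0]],[1,[0,0.02,0.52],[-0.075,0,0]],[1,[0,0,0],[0,0,0]]]'
cat > chk.py <<'E'
from sp import *
import sys
p,r=tool(); b=p+69*r.apply([0,1,0]); print("bar",((b-piv)@ex).round(1),((b-piv)@ey).round(1),b[2].round(1),"tilt",np.degrees(np.arccos(-r.apply([0,1,0])[2])).round(1),robot.get_state()['q'].round(2))
im=snap('scene',sys.argv[1]); print(signpose(im,side=101.3)[1])
E
python3 chk.py s8.png
```

```text
t: 21.95
ee_pos: [605.6, -58.7, 193.1]
eef_rot: [-0.49, 3.015, -0.466]
contact_force: [-0.7, 0.3, -4.0]
grip_width: 7.3
bar 78.9 3.2 172.2 tilt 72.4 [-0.55  0.84  1.24  0.79  2.08  0.71]
err [0.26] zang 1.727 phi 98.9 front corner [16.3 -3.4 38.2] back corner [40.  -3.2 34.5] edge [28.2 -3.3 36.4] bar [ 90.1  -3.4 172.4] tip [77.9 -2.9 44.1] yawaxis [-0.01  1.  ]
err [1.08] zang 2.72 phi 156.3 front corner [-33.7  -6.9  79.3] back corner [-24.1  -5.   57.4] edge [-28.9  -5.9  68.4] bar [118.6   4.   90.2] tip [ 4.4 -1.3 30.9] yawaxis [-0.08  1.  ]
2526.0
```

The two methods agree: the gripper puts the bar at z=172.2 and PnP gives 172.4. The bar sits about 11 mm deeper in the fingers. φ is about 99° and the bottom is 35 mm up. I'll shift the sign back 30 mm and lower it.

```bash
python3 -m pendant '[[1,[0,0.95,-0.3],[0,0,0]],[1,[0,0.95,-0.3],[0,0,0]],[1,[0,0.95,-0.3],[0,0,0]],[1,[0,0.3,0.95],[0,0,0]],[1,[0,0.3,0.95],[0,0,0]],[1,[0,0.2,0.65],[0,0,0]],[1,[0,0.1,0.3],[0,0,0]],[1,[0,0,0],[0,0,0]]]'; python3 chk.py s9.png
```

```text
t: 23.0
ee_pos: [597.6, -30.9, 166.5]
eef_rot: [-0.487, 3.01, -0.462]
contact_force: [3.0, -1.3, 4.4]
grip_width: 6.9
bar 50.0 4.6 145.7 tilt 72.4 [-0.52  0.84  1.3   0.79  2.02  0.67]
err [0.26] zang 1.564 phi 89.6 front corner [ 1.2 -3.1  9.2] back corner [25.2 -4.   9.4] edge [13.2 -3.5  9.3] bar [ 52.2  -2.9 153.5] tip [61.  -5.1 25. ] yawaxis [0.04 1.  ]
err [1.41] zang 2.93 phi 170.0 front corner [-64.8  -8.2  67. ] back corner [-60.7  -5.3  43.6] edge [-62.8  -6.7  55.3] bar [85.2 10.3 42.5] tip [-39.5   0.4  11.3] yawaxis [-0.1   0.99]
2185.5
```

The deck is now carrying the sign: the vertical force went from -4 to +4 N, with φ≈88° and the bottom back near its start. That is past the 75° tipping point, so I'll open the fingers a little. The lower finger stays under the bar and the sign can turn over freely.

```bash
python3 -m pendant '[[0.8,[0,0,0],[0,0,0]],[0.65,[0,0,0],[0,0,0]],[0.5,[0,0,0],[0,0,0]],[0.5,[0,0,0],[0,0,0]],[0.5,[0,0,0],[0,0,0]]]'; python3 chk.py s10.png
```

```text
t: 23.68
ee_pos: [596.5, -30.0, 164.5]
eef_rot: [-0.49, 3.013, -0.465]
contact_force: [0.3, -0.2, -0.8]
grip_width: 22.7
bar 48.9 3.7 143.6 tilt 72.4 [-0.52  0.84  1.3   0.79  2.02  0.67]
err [0.38] zang 1.645 phi 94.3 front corner [-2.9 -2.3 10.3] back corner [21.  -1.5  8.5] edge [ 9.1 -1.9  9.4] bar [ 59.6  -0.8 150.1] tip [57.9 -0.3 21.2] yawaxis [-0.03  1.  ]
err [1.27] zang 2.873 phi 164.9 front corner [-61.8  -6.4  62. ] back corner [-55.6  -5.2  38.8] edge [-58.7  -5.8  50.4] bar [90.4  4.7 49.7] tip [-31.4  -2.4   8.3] yawaxis [-0.07  1.  ]
2279.0
```

```bash
python3 -m pendant '[[0.5,[0,-0.7,0.5],[0,0,0]],[0.5,[0,-0.7,0.6],[0,0,0]],[0.5,[0,-0.7,0.7],[0,0,0]],[0.5,[0,-0.7,0.8],[0,0,0]],[0.5,[0,-0.7,0.8],[0,0,0]],[0.5,[0,0,0],[0,0,0]]]'; python3 chk.py s11.png
```

```text
t: 24.48
ee_pos: [611.4, -73.6, 143.6]
eef_rot: [-0.486, 3.011, -0.467]
contact_force: [-0.1, 0.8, -0.2]
grip_width: 23.2
bar 94.9 4.1 122.6 tilt 72.3 [-0.56  0.94  1.18  0.76  2.06  0.66]
err [1.04] zang 2.049 phi 119.6 front corner [-40.   -6.1  48.8] back corner [-20.6   2.7  37.8] edge [-30.3  -1.7  43.3] bar [ 73.2  13.1 150. ] tip [16.  15.9 34.6] yawaxis [-0.32  0.93]
err [1.71] zang 2.356 phi 137.3 front corner [-58.3  -5.7  64.3] back corner [-42.6 -12.3  47.3] edge [-50.5  -9.   55.8] bar [ 81.9 -17.7 124.6] tip [ -7.9 -21.9  32.3] yawaxis [0.17 0.96]
2744.0
```

The force is about zero and the sign has gone over. I'll back out straight along the fingers.

```bash
python3 -m pendant '[[0.5,[0,-0.8,0],[0,0,0]],[0.5,[0,-1.2,0],[0,0,0]],[0.5,[0,-2,0],[0,0,0]],[0.5,[0,-2.5,0],[0,0,0]],[0.5,[0,-2.5,0],[0,0,0]],[0.5,[0,-2,-2],[0,0,0]],[0.5,[0,-2,-3],[0,0,0]],[0.5,[0,0,-3],[0,0,0]]]'; python3 chk.py s12.png
python3 - <<'E'
from h import *
snap('top','t12.png');o=np.zeros((560,800,3),np.uint8)
o[:280,:800]=cv2.resize(cv2.imread('pics/t12.png')[220:360,180:580],None,fx=2,fy=2)
o[280:560,:300]=cv2.resize(cv2.imread('pics/s12.png')[120:400,240:540],None,fx=1,fy=1)
o[280:560,310:800]=cv2.resize(cv2.imread('pics/s12.png')[140:260,350:560],(490,280)); cv2.imwrite('pics/c12.png',o)
E
```

```text
t: 25.52
ee_pos: [641.8, -167.9, 259.6]
eef_rot: [-0.487, 3.012, -0.467]
contact_force: [0.2, -0.5, 0.1]
grip_width: 23.0
bar 194.0 2.7 238.6 tilt 72.3 [-0.64  0.95  0.91  0.82  2.29  0.82]
err [0.17] zang 2.187 phi 125.6 front corner [-2.1 -2.4 24.2] back corner [17.3 -5.  10.3] edge [ 7.6 -3.7 17.2] bar [123.8  -7.8 111.2] tip [55.3 -8.9  2. ] yawaxis [0.09 0.99]
err [0.37] zang 2.269 phi 131.2 front corner [-7.  -3.5 28.4] back corner [10.6  1.6 12.9] edge [ 1.8 -0.9 20.6] bar [125.8   8.7 103.5] tip [47.1  9.4  1.5] yawaxis [-0.17  0.98]
2709.0
```

View pics/c12.png

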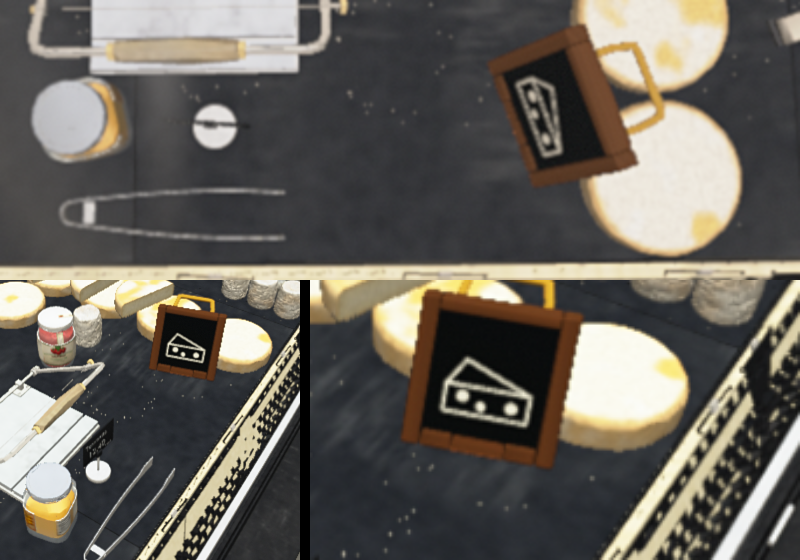

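The picture shows the sign standing and leaning back in both views. The tongs are flat and clear of it, and the honey jar, price stand, jam jar and drum are upright. I'll check the lean by triangulating the corners and measure the neighbours again.

```bash
python3 - <<'E'
from lift import *
s=load('s12.png');t=load('t12.png')
a=lambda u,v:(u/2+180-.25,v/2+220-.25); b=lambda u,v:((u-310)/2.333+350-.3,(v-280)/2.333+140-.3)
loc=lambda p:np.round([(p-piv)@ex,(p-piv)@ey,p[2]],1)
for n,u,w in(("bot+",(489,63),(403,441)),("bot-",(537,187),(552,467)),("top+",(586,25),(425,290)),("top-",(637,160),(581,314))):
    p,e=tri(t,a(*u),s,b(*w)); print(n,loc(p),"gap",e)
for th in(.23,.3,.4,.5): print(th,"pred dx,dz",24*np.cos(th)+130*np.sin(th),130*np.cos(th)-24*np.sin(th),"z bot",24*np.sin(th))
A=load('t2.png')["pixels"].astype(int);B=t["pixels"].astype(int);C=load('top0.png')["pixels"].astype(int)
for n,(x0,y0,x1,y1) in dict(honey=(190,255,250,305),stand=(270,268,308,300),jam=(360,130,410,190),crot=(412,145,455,190)).items(): print(n,np.abs(C-B)[y0:y1,x0:x1].mean().round(2))
x,y=np.nonzero(0*A[:,:,0]) if 0 else (0,0)
E
```

```text
bot+ [15.5 60.2 10.4] gap 1.0
bot- [ 16.3 -66.6  12.4] gap 0.3
top+ [ 81.7  61.5 120.3] gap 3.5
top- [ 79.9 -63.6 123.5] gap 2.9
0.23 pred dx,dz 53.00507153970349 121.10517078585421 z bot 5.471460564844522
0.3 pred dx,dz 61.34570260498869 117.10125862645663 z bot 7.092484959872149
0.4 pred dx,dz 72.72984835619381 110.39188900496745 z bot 9.346040215407612
0.5 pred dx,dz 83.38730150391534 102.57952011924758 z bot 11.506212926500872
honey 0.72
stand 0.71
jam 0.63
crot 0.73
```

The lean is about 0.38 rad, the bottom edge is about 27 mm from its start, and the neighbours haven't changed. I'll hand in.

```bash
python3 -m pendant '[[0.5,[0,0,0],[0,0,0]],[0.5,[0,0,0],[0,0,0]]]'; python3 -c "
from h import *
print(robot.finish_job())"
```

```text
t: 25.88
ee_pos: [641.3, -166.1, 256.4]
eef_rot: [-0.49, 3.015, -0.463]
contact_force: [0.0, -0.1, 0.4]
grip_width: 23.0
the job is handed in; nothing more can be done
None
```

The job is done and handed in at 25.9 s of the 61 s allowed; no verdict came back. The tongs lie flat on the front strip of the deck, off the sign. I pressed the leg open to its stop while the sign lay on its face. The sign now stands leaning back on the leg.

**Last checks:**
- **Lean:** triangulated corners give about 0.38 rad, with the front bottom edge 10–12 mm up, against about 9 mm expected at 0.4 rad.
- **Position:** the bottom edge is about 27 mm from where it lay; the limit is 80 mm.
- **Tongs:** they look flat and well clear of the sign in the last picture. I did not measure their height.
- **Neighbours:** the image patches round the honey jar, price stand, jam jar and goat's cheese drum match the first picture.

**What went wrong or disagreed:**
- **Slip during the lift:** the sign slipped in the grip, and its bottom edge slid about 50 mm until the leg met a cheese wheel. The wrist force reached 49 N before I relieved it. The fingers were pressing through the loop bar, well under the 120 N wrist limit. I judged from the geometry that the gripper's body touched nothing. I then lifted the sign clear, turned it in the air, set it back and let it tip over.
- **Pose fit:** the slate-opening pose fit was unreliable on the standing sign (it gave about 0.6 rad of lean), so I relied on the two-view triangulation instead.
- **Leg angle:** the stop force and a view before the lift confirmed the leg was fully open. I did not measure it again after the sign was stood up, but the final lean fits a fully open leg.

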